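Slide a heavy battery crate into its taped bay

ROBOT

A 6-joint arm with a two-finger parallel gripper is mounted at the origin on a cart in front of the work surface, level with it; the furniture and walls round the work are solid. World frame = base frame: x ahead of the robot, y to its left, z up, the work surface at z = 0. Lengths are in m, angles in rad, forces in N, time in s.
With the tool pointing down it reaches from about 0.3 to 1 m from the base axis. Payload 5.1 kg.
Tool frame: the origin (TCP) lies at the very end of the fingers, on their centre line; the grasp point (between the pads) lies 19 mm behind it; z points along the fingers, y is the line along which they close (so a half turn about z gives the same grasp; the last joint's range is limited). The gripper opens to 95 mm and grips with 3 to 60 N. Pads are 20 mm wide; open, the fingers measure 119 mm over their backs; the gripper's body (75 mm by 180 mm) begins 59 mm behind the grasp point.
Start: joints at [-1.374, 0.124, 1.65, -0, 1.367, -0.083], TCP at [0.179, -0.625, 0.215] pointing down, gripper open.
Joint ranges: [-2.61, 2.61], [-1.02, 2.33], [0.03, 2.71], [-1.35, 4.49], [0.32, 2.68], [-2.91, 2.91]. Speed limits (rad/s): [2.57, 2.57, 3.14, 3.14, 3.14, 3.14].

INTERFACE

Orientations are given as a unit quaternion [x, y, z, w].
In Python, from cell import sensors, read_camera, get_calibration, arm gives the robot as it stands.
- The arm moves only by the tool drive_tool, never from a script. Its argument "deltas" is a list of rows, each a list of 2 entries, a list of its own where there are three numbers: the shift along the tool's x, y, z in cm, then the turn about the tool's z in degrees. A call has 1 to 20 rows; each row is the pose to reach, as a shift and turn from the pose commanded when the call began, along the tool's axes at that moment; what a row does not reach only later rows make up. A row lasts 1/10 s, in which the tool goes at most 50 mm and 8.59 degrees, less where a joint would pass 70% of its speed; a pose out of reach is approached as far as the arm can. A call with a gripper value outside its range is refused whole. "hand" is the finger opening in cm, from 0 to 9.51, set as the call begins (left out, the last holds). The fingers move at their own pace and stop on an object; "squeeze" is the grip in N (left out, the last holds). Time passes only in rows, so rows that repeat a pose let the fingers close. It gives the time, the measured TCP pose, the force, the opening and the grip force at its end, in the units of the state.
- sensors.state(): the state, without advancing time (a new reading comes with each control period).
- read_camera(name): name is "side" or "top"; returns (picture, depth): 420x560x3 uint8, blue, green, red; 420x560 float32, m along the optical axis (not along the pixel's ray), 0 where there is no reading.
- get_calibration(name): a dict with "K" (3x3 intrinsics, pixels), "R" (3x3) and "t" (3): a world point X has camera coordinates R X + t. Camera axes: x right, y down, z forward; pixel columns grow to the right and rows downward; lengths in m; the calibration is good to about 2 mm. A picture is of the moment at which its call begins. get_calibration takes no time and is no camera call.
- arm.hand_in(): hands the job in; it is judged then, once.
The state is a dict: "time": time; "qpos": joint angles; "dq": joint speeds; "effort": joint torques, N m; "eef_pos": TCP position; "orientation": TCP orientation; "wrist_force": force on the tool from outside, world axes, zero at the start; "ft_torque": the same for the moment, N m; "grip_width": opening from 0.0 (shut) to 1.0 (fully open); "grip_force": force on a finger pad.
Only numpy, scipy, OpenCV 4.12 (cv2) and the standard library are available. Lean on these libraries where they do the work, as an engineer would, in place of code of your own. Each camera call takes 0.05 s, during which the arm holds its last target. There are 200 camera calls.

TASK

Push the heavy blue battery crate along the bench into its bay, so that it stands between the yellow tape lines, square to and flush against the aluminium stop rail. It tips easily: push it low, near its base, so that it slides upright all the way; do not pick it up, and leave it standing there. Leave the glue bottle, the blue hub, the tape roll and the parts dish where they are.

Things in the scene. Friction and masses are not known exactly. Their poses are not given: they have to be found in the camera images.
- crate: battery crate, loose, 1.2 to 1.6 kg: black base skirt 60 x 116 mm, 24 mm high; on it a blue case 54 x 110 mm, grey lid to 108 mm, black carry handle along y to 133 mm. Origin: centre of underside. x along the 60 mm depth, away from the robot; y along the 116 mm width; z up. Starts 13 to 22 cm in front of the bay, turned up to 0.2 rad. Friction on bench 0.5 to 0.7: a push above 40 mm may tip it.
- crate_push (a point): middle of the crate's near skirt face (the one to push), at crate x = -30 mm, 12 mm above the bench. Pushed more than about 25 degrees off square to this face, the crate may slip on the fingertips. Keep the hand clear of the balancing machine to the right: its base, 87 mm high, begins at world y = -0.27; the fixed mat and black rotors to the left end at y = -0.04, 33 mm high.
- bay: parking bay fixed on the bench: flat yellow tape on three sides (no obstacle), on the far side an aluminium stop rail, 150 mm long, 22 mm high. Origin: on the bench where the crate's origin is when it stands right. x towards the rail, away from the robot; y along the rail; z up. Rail face at x = +30 mm, inner edges of the side tapes at y = +-72 mm, near tape at x = -59 to -47 mm.
- bottle: white glue bottle with red tip, loose, 48 x 44 x 112 mm, standing to the left of the bay. Origin: centre of the underside. Bystander.
- hub: blue round hub with a short pin, loose, 29 x 29 x 32 mm, standing to the left of the bay. Origin: centre of the underside. Bystander.
- tape_roll: roll of beige tape lying flat, loose, 96 x 95 x 25 mm, well to the left of the bay. Origin: centre of the underside. Bystander.
- dish: shallow aluminium dish of small shafts, loose, 70 mm across, 16 mm high, left of the orange mat. Origin: centre of the underside. Bystander.

How it is judged:
By the outcome, as a careful person would: the job done as asked, in the order asked, and still so for the second after the job is handed in, with the robot touching nothing.
It also fails if it takes over 45 s, if anything falls off the work surface, if the arm or the gripper's body presses on something with over 40 N, if the wrist force passes 120 N, or if a joint passes its speed limit or range.

## Working session

There is one attempt and no reset: what is moved stays moved. The work goes in short steps, Python scripts to look and compute and a tool call to move; the robot and the scene stay as the last step left them, time stands still between calls to the robot, and variables do not carry over. Pictures are saved under pics/ and viewed, at most 10 in all, crops included, and the job is handed in when it is done.

Besides the shell and the picture viewer there is one more tool, called after "Request:" as name(argument=value, ...), one argument or row to a line, values as JSON. drive_tool: Moves the arm, as the interface text tells. Its arguments: {"type":"object","properties":{"deltas":{"type":"array"},"hand":{"type":"number"},"squeeze":{"type":"number"}},"required":["deltas"]}

```bash
mkdir -p pics; cat > h.py <<'E'
import numpy as np, cv2
from cell import sensors, read_camera, get_calibration, arm
def cloud(n):
    im,d=read_camera(n); c=get_calibration(n); K,R,t=[np.array(c[k],float) for k in ("K","R","t")]
    v,u=np.mgrid[:d.shape[0],:d.shape[1]]
    P=np.stack([(u-K[0,2])/K[0,0]*d,(v-K[1,2])/K[1,1]*d,d],-1)
    W=(P-t.ravel())@R
    W[d==0]=np.nan
    return im,d,W
E
python3 - <<'E'
from h import *
ims=[]
for n in("top","side"):
    im,d,W=cloud(n); cv2.imwrite(f"pics/{n}0.png",im); np.savez(f"{n}0.npz",im=im,W=W)
s=sensors.state(); print(s)
c=get_calibration("top"); print(-np.array(c["R"]).T@np.array(c["t"]).ravel())
E
```

```text
{'time': 0.1, 'qpos': array([-1.37361599e+00,  1.24431031e-01,  1.65152173e+00,  2.36680525e-07,
        1.36749271e+00, -8.25869364e-02]), 'dq': array([-0.00057551, -0.0014309 , -0.00361007, -0.00063927,  0.00138891,
       -0.00064908]), 'effort': array([ 1.26162568e-04, -4.18881440e+01, -3.61096644e+01,  7.76125398e-02,
        4.61315014e-02, -7.16604768e-05]), 'eef_pos': array([ 0.1793534 , -0.62416951,  0.21352498]), 'orientation': array([ 9.90231806e-01,  1.39427805e-01, -5.29355015e-05, -9.24896299e-04]), 'wrist_force': array([ 0.0039126 , -0.67856355, -0.43718045]), 'ft_torque': array([0.00940386, 0.05437696, 0.02168887]), 'grip_force': 0.0, 'grip_width': 0.9983090866535397}
[0.39884398 0.01204702 0.87828862]
```

View pics/top0.png

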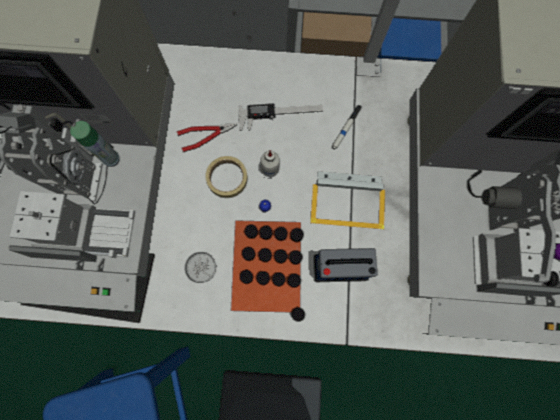

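View pics/side0.png

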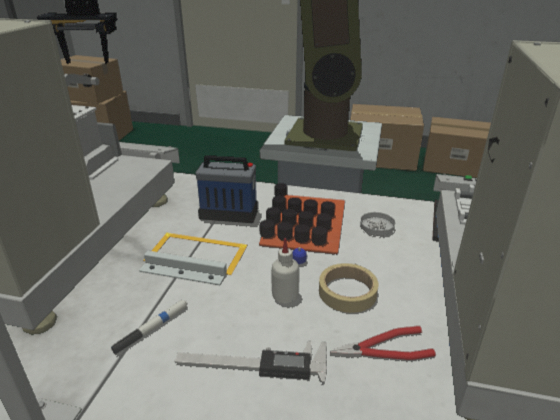

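The top view shows the crate at px (345,264), the bay's yellow U at (348,205) with its rail at (350,180). A lone rotor stands at (298,314), and the bottle, hub, roll and dish are to the left. Next I measure the crate and bay poses.

```bash
python3 - <<'E'
from h import *
def rect(P):
    r=cv2.minAreaRect((P*1000).astype(np.float32)); return np.round(cv2.boxPoints(r),0).tolist(), np.round(r[0]), np.round(r[1]), r[2]
for n in("top","side"):
    z=np.load(n+"0.npz"); im,W=z["im"],z["W"]; X,Y,Z=W[...,0],W[...,1],W[...,2]
    h,s,v=cv2.split(cv2.cvtColor(im,cv2.COLOR_BGR2HSV))
    ye=(h>18)&(h<32)&(s>150)&(v>100)&(abs(Z)<.015)&(Y<-.03)&(Y>-.27)
    print(n,"yellow",ye.sum(),np.median(Z[ye]),rect(W[ye][:,:2]))
    ra=(Z>.012)&(Z<.035)&(X>.48)&(X<.65)&(Y<-.03)&(Y>-.26)&(s<60)
    print(" rail",ra.sum(),rect(W[ra][:,:2]))
    reg=(X>.25)&(X<.48)&(Y<-.03)&(Y>-.26)
    for a,b in((.003,.026),(.03,.09),(.098,.115),(.118,.14)):
        m=reg&(Z>a)&(Z<b)
        if m.sum()>20: print(" crate",a,b,m.sum(),rect(W[m][:,:2]))
    m=(Z>.01)&(X>.15)&(X<.30)&(Y<.1)&(Y>-.1)
    if m.sum(): print(" lone rotor",m.sum(),rect(W[m][:,:2]),np.nanmax(Z[m]))
E
```

```text
top yellow 546 0.0005669932140518509 ([[596.0, -223.0], [688.0, -224.0], [690.0, -58.0], [598.0, -57.0]], array([ 643., -140.]), array([166.,  92.]), 89.40643310546875)
 rail 106 ([[426.0, -151.0], [481.0, -185.0], [576.0, -33.0], [522.0, 1.0]], array([501., -92.]), array([180.,  64.]), 57.97933578491211)
 crate 0.003 0.026 475 ([[341.0, -260.0], [480.0, -260.0], [480.0, -30.0], [341.0, -30.0]], array([ 411., -145.]), array([230., 139.]), 89.99211120605469)
 crate 0.03 0.09 167 ([[400.0, -33.0], [479.0, -179.0], [538.0, -146.0], [460.0, -0.0]], array([469., -90.]), array([ 68., 166.]), 28.28874397277832)
 crate 0.098 0.115 244 ([[468.0, -73.0], [472.0, -181.0], [484.0, -181.0], [479.0, -72.0]], array([ 476., -127.]), array([ 12., 109.]), 2.380176544189453)
side yellow 450 0.0015760110244548778 ([[596.0, -222.0], [687.0, -224.0], [690.0, -58.0], [600.0, -56.0]], array([ 643., -140.]), array([166.,  91.]), 88.80975341796875)
 rail 535 ([[479.0, -181.0], [578.0, -182.0], [579.0, -30.0], [481.0, -29.0]], array([ 529., -106.]), array([152.,  99.]), 89.5379638671875)
 crate 0.003 0.026 120 ([[347.0, -254.0], [480.0, -254.0], [480.0, -30.0], [347.0, -30.0]], array([ 414., -142.]), array([224., 133.]), 89.98558044433594)
 crate 0.03 0.09 39 ([[455.0, -30.0], [455.0, -74.0], [480.0, -74.0], [480.0, -30.0]], array([468., -52.]), array([25., 44.]), 0.425053209066391)
 crate 0.098 0.115 41 ([[471.0, -162.0], [480.0, -162.0], [480.0, -72.0], [471.0, -72.0]], array([ 475., -117.]), array([90.,  9.]), 89.87040710449219)
 lone rotor 5495 ([[168.0, 99.0], [197.0, -44.0], [211.0, -41.0], [183.0, 102.0]], array([190.,  29.]), array([ 15., 145.]), 11.230713844299316) 0.38488013357305123
```

```bash
python3 - <<'E'
from h import *
def rect(P):
    r=cv2.minAreaRect((P*1000).astype(np.float32)); return np.round(cv2.boxPoints(r),0).tolist(), np.round(r[0]), np.round(r[1]), round(r[2],2)
for n in("top","side"):
    z=np.load(n+"0.npz"); im,W=z["im"],z["W"]; X,Y,Z=W[...,0],W[...,1],W[...,2]
    h,s,v=cv2.split(cv2.cvtColor(im,cv2.COLOR_BGR2HSV))
    ra=(Z>.018)&(Z<.027)&(X>.65)&(X<.76)&(Y<-.03)&(Y>-.26)
    print(n," rail top",ra.sum(),rect(W[ra][:,:2]))
    reg=(X>.41)&(X<.585)&(Y<-.045)&(Y>-.24)
    for a,b in((.006,.026),(.03,.09),(.1,.112),(.118,.14)):
        m=reg&(Z>a)&(Z<b)
        if m.sum()>20: print(" crate",a,b,m.sum(),rect(W[m][:,:2]))
    # line fits
    ye=(h>18)&(h<32)&(s>150)&(v>100)&(abs(Z)<.015)&(Y<-.03)&(Y>-.27)
    for nm,m,ax in(("near",ye&(X<.612)&(Y>-.21)&(Y<-.075),1),("L",ye&(Y>-.08)&(X>.615),0),("R",ye&(Y<-.2)&(X>.615),0)):
        a,b=W[m][:,ax],W[m][:,1-ax]; p=np.polyfit(a,b,1); print(nm,p,m.sum(),b.min(),b.max(),b.mean())
    m=(Z>.01)&(Z<.06)&(X>.28)&(X<.45)&(Y<0.0)&(Y>-.07); print("lone",m.sum(), m.any() and (W[m].min(0),W[m].max(0)))
E
```

```text
top  rail top 397 ([[684.0, -213.0], [700.0, -213.0], [701.0, -65.0], [686.0, -65.0]], array([ 693., -139.]), array([148.,  15.]), 89.45)
 crate 0.006 0.026 169 ([[430.0, -167.0], [481.0, -186.0], [525.0, -67.0], [475.0, -48.0]], array([ 478., -117.]), array([127.,  54.]), 69.31)
 crate 0.03 0.09 172 ([[437.0, -163.0], [479.0, -179.0], [519.0, -69.0], [477.0, -54.0]], array([ 478., -116.]), array([117.,  45.]), 69.69)
 crate 0.1 0.112 1347 ([[467.0, -73.0], [478.0, -185.0], [534.0, -179.0], [523.0, -67.0]], array([ 501., -126.]), array([ 56., 113.]), 5.69)
 crate 0.118 0.14 248 ([[491.0, -82.0], [499.0, -168.0], [510.0, -167.0], [501.0, -81.0]], array([ 500., -125.]), array([10., 86.]), 5.41)
near [0.01118566 0.60453718] 226 0.5972015795462204 0.6092362830293211 0.6029398308278252
L [-0.0146547  -0.05243655] 112 -0.06648822466355445 -0.057075967499611614 -0.061990186975993775
R [-0.01948302 -0.20544552] 129 -0.2238491939240859 -0.21212088252000466 -0.21815177543317402
lone 179 (array([ 0.37991358, -0.05251779,  0.01004445]), array([ 0.44995058, -0.01189488,  0.03031628]))
side  rail 
[... 376 characters left out ...]
-116.]), array([ 48., 119.]), 27.69)
 crate 0.1 0.112 820 ([[469.0, -73.0], [479.0, -184.0], [537.0, -179.0], [527.0, -68.0]], array([ 503., -126.]), array([ 58., 112.]), 5.06)
 crate 0.118 0.14 250 ([[494.0, -83.0], [502.0, -170.0], [513.0, -169.0], [505.0, -82.0]], array([ 503., -126.]), array([11., 87.]), 5.43)
near [0.01327423 0.60644419] 183 0.5984606905670569 0.6103327795183058 0.6045595559512594
L [-0.01645937 -0.05146003] 138 -0.06800847615846055 -0.05659227001686606 -0.062210802212072036
R [-0.02775612 -0.20005821] 69 -0.22326784761003698 -0.2120080152519353 -0.21775739278434306
lone 147 (array([ 0.38412044, -0.05409813,  0.01026325]), array([ 0.41120176, -0.02428473,  0.02812578]))
```

```bash
python3 - <<'E'
from h import *
from scipy.spatial.transform import Rotation as Ro
s=sensors.state(); R=Ro.from_quat(s["orientation"]).as_matrix()
for n in("side","top"):
    W=np.load(n+"0.npz")["W"]; T=(W-s["eef_pos"])@R
    for a in np.arange(-.26,.01,.01):
        m=(T[...,2]>a)&(T[...,2]<=a+.01)&(abs(T[...,0])<.12)&(abs(T[...,1])<.13)
        if m.sum()>2: print(n,round(a,2),m.sum(),np.round(1000*np.r_[T[m].min(0),T[m].max(0)][[0,3,1,4]]))
im=np.load("side0.npz")["im"]; cv2.imwrite("pics/grip.png",cv2.resize(im[:90,:160],None,fx=5,fy=5,interpolation=cv2.INTER_CUBIC))
E
```

```text
side -0.16 93 [-21.  27. -53.  14.]
side -0.15 148 [-22.  29. -53.  15.]
side -0.14 154 [-24.  30. -54.  16.]
side -0.13 297 [-38.  37. -94.  91.]
side -0.12 323 [-27.  42. -93.  87.]
side -0.11 176 [-35.  38. -91.  60.]
side -0.1 345 [-35.  38. -85.  53.]
side -0.09 130 [-41.  39. -85.  53.]
side -0.08 63 [-18.  29. -84.  60.]
side -0.07 60 [-16.  14. -63.  58.]
side -0.06 60 [-14.  16. -61.  58.]
side -0.05 53 [-10.  13. -61.  57.]
side -0.04 50 [-15.  16. -60.  58.]
side -0.03 46 [-12.  14. -58.  54.]
side -0.02 39 [-12.  17. -57.  53.]
side -0.01 35 [-13.  13. -56.  50.]
```

View pics/grip.png

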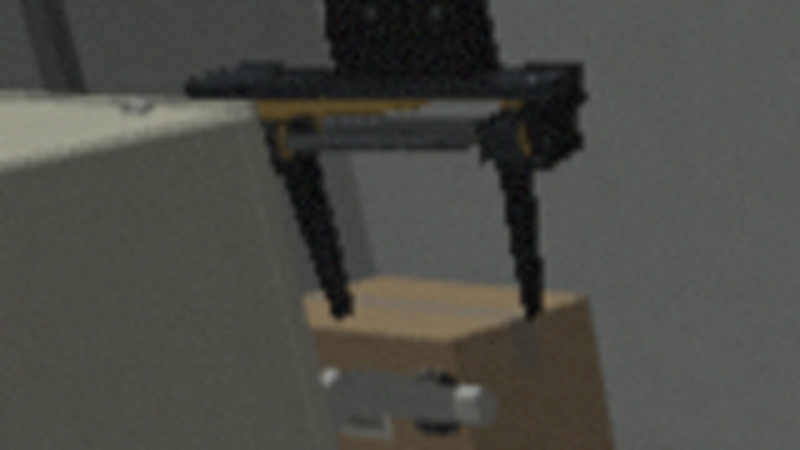

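The hand's body overhangs the fingertips by about 28 mm and starts 80 mm above the tip. With the tool straight down it would therefore hit the lid before a low fingertip push makes contact. First I move behind the crate, high up, then look at how the arm behaves.

Request:
drive_tool(
  deltas=[
    [[2,-6,-8],0],
    [[5,-13,-11],0],
    [[7,-18,-11],0],
    [[9.2,-23,-11],2],
    [[11,-26,-11],4],
    [[15,-29,-11],6],
    [[19,-32,-11],8],
    [[23,-35,-11],10],
    [[27,-38,-11],10.6],
    [[31,-40,-11],10.6],
    [[32.6,-41,-11],10.6],
    [[32.6,-41,-11],10.6],
    [[32.6,-41,-11],10.6],
  ],
  hand=9.51,
)

```text
time: 1.4
eef_pos: [0.3805, -0.1384, 0.3241]
orientation: [0.999, 0.05, -0.0, -0.0]
wrist_force: [-0.5, 0.2, 0.3]
grip_width: 1.003
grip_force: 0.0
```

```bash
python3 - <<'E'
from h import *
s=sensors.state(); print({k:np.round(s[k],3) for k in("time","qpos","eef_pos","orientation","wrist_force")})
im,d,W=cloud("side"); cv2.imwrite("pics/s1.png",im)
E
```

```text
{'time': np.float64(1.4), 'qpos': array([-0.482, -0.49 ,  2.002,  0.   ,  1.631,  0.989]), 'eef_pos': array([ 0.38 , -0.138,  0.324]), 'orientation': array([ 0.999,  0.05 , -0.   , -0.   ]), 'wrist_force': array([-0.507,  0.21 ,  0.279])}
```

View pics/s1.png

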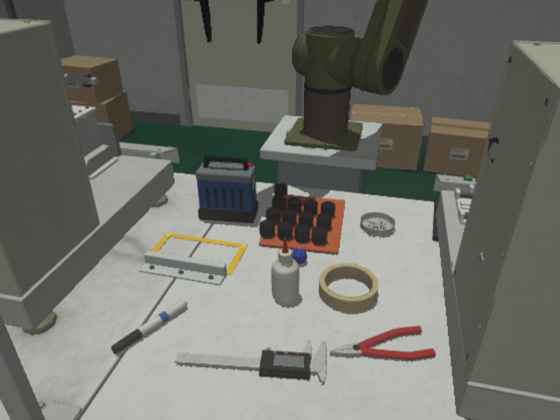

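The crate and bystanders are undisturbed and the hand is high up behind the crate. The wrist pitch (q2+q3+q5) has to fall below π for the hand to lean back over its fingertips. The interface says poses out of reach are approached as far as possible, so I go up to the reach limit and see how it handles that.

Request:
drive_tool(
  deltas=[
    [[-3,1,-4],0],
    [[-6,2,-8],0],
    [[-9,3,-12],0],
    [[-12,4,-16],0],
    [[-14.5,4.6,-20],0],
    [[-14.5,4.6,-25],0],
    [[-14.5,4.6,-30],0],
    [[-14.5,4.6,-35],0],
    [[-14.5,4.6,-40],0],
    [[-14.5,4.6,-44],0],
    [[-14.5,4.6,-48],0],
    [[-14.5,4.6,-52],0],
    [[-14.5,4.6,-55],0],
    [[-14.5,4.6,-60],0],
    [[-14.5,4.6,-64],0],
    [[-14.5,4.6,-64],0],
  ],
)

```text
time: 3.05
eef_pos: [0.2386, -0.2008, 0.9253]
orientation: [0.999, 0.046, 0.012, 0.015]
wrist_force: [-0.7, -0.5, -0.3]
grip_width: 1.0
grip_force: 0.0
```

```bash
python3 - <<'E'
from h import *
s=sensors.state(); print({k:np.round(s[k],3) for k in("time","qpos","eef_pos","orientation","wrist_force")})
E
```

```text
{'time': np.float64(3.05), 'qpos': array([-0.872,  0.013,  0.41 , -0.   ,  2.68 ,  0.607]), 'eef_pos': array([ 0.239, -0.201,  0.925]), 'orientation': array([0.999, 0.046, 0.012, 0.015]), 'wrist_force': array([-0.671, -0.513, -0.259])}
```

The limit gives a small forward tilt (2°), as predicted. Next I move in line with the base (q1≈0), where the tilt plane lies along world x, and see whether the tilt stays with the commanded pose.

Request:
drive_tool(
  deltas=[
    [[-1,-1,4],0],
    [[-2,-4,8],0],
    [[-3,-8,12],0],
    [[-4,-12,12],0],
    [[-5,-16,12],0],
    [[-6,-20,12],0],
    [[-6.5,-23,12],0],
    [[-6.5,-25.8,12],0],
    [[-6.5,-25.8,12],0],
    [[-6.5,-25.8,12],0],
  ],
)

```text
time: 4.05
eef_pos: [0.1528, 0.0472, 0.7945]
orientation: [0.999, 0.049, 0.01, 0.014]
wrist_force: [-0.1, -1.2, -0.0]
grip_width: 0.997
grip_force: 0.0
```

```bash
python3 - <<'E'
from h import *
s=sensors.state(); print({k:np.round(s[k],3) for k in("time","qpos","eef_pos","orientation","wrist_force")})
E
```

```text
{'time': np.float64(4.05), 'qpos': array([ 0.008, -0.555,  1.163, -0.045,  2.512,  1.445]), 'eef_pos': array([0.153, 0.047, 0.795]), 'orientation': array([0.999, 0.049, 0.01 , 0.014]), 'wrist_force': array([-0.071, -1.161, -0.005])}
```

The tilt persists in the command. Now I add tilt here, in the x-z plane, by reaching further up.

Request:
drive_tool(
  deltas=[
    [[0,0,-4],0],
    [[0,0,-8],0],
    [[0,0,-12],0],
    [[0,0,-16],0],
    [[0,0,-20],0],
    [[0,0,-24],0],
    [[0,0,-28],0],
    [[0,0,-28],0],
    [[0,0,-28],0],
  ],
)

```text
time: 4.95
eef_pos: [0.1834, 0.0575, 0.9214]
orientation: [0.998, 0.047, 0.034, 0.015]
wrist_force: [-0.3, -0.2, 0.5]
grip_width: 0.999
grip_force: 0.0
```

```bash
cat >> h.py <<'E'
from scipy.spatial.transform import Rotation as Ro
def show():
    s=sensors.state(); R=Ro.from_quat(s["orientation"]).as_matrix()
    print({k:np.round(s[k],3).tolist() for k in("time","qpos","eef_pos","wrist_force")}); print("tool z",np.round(R[:,2],3),"tool x",np.round(R[:,0],3))
    return s,R
E
python3 -c "
from h import *
show()"
```

```text
{'time': 4.95, 'qpos': [0.072, -0.238, 0.632, -0.073, 2.68, 1.481], 'eef_pos': [0.183, 0.057, 0.921], 'wrist_force': [-0.266, -0.209, 0.529]}
tool z [ 0.069 -0.028 -0.997] tool x [0.993 0.096 0.066]
```

Tilt has grown to 4° forward. I continue up and backwards.

Request:
drive_tool(
  deltas=[
    [[-3,0,-4],0],
    [[-6,0,-8],0],
    [[-9,0,-12],0],
    [[-12,0,-16],0],
    [[-15,0,-20],0],
    [[-18,0,-24],0],
    [[-20,0,-28],0],
    [[-22,0,-32],0],
    [[-22,0,-36],0],
    [[-22,0,-40],0],
    [[-22,0,-40],0],
  ],
)

```text
time: 6.05
eef_pos: [0.0956, 0.078, 0.9151]
orientation: [0.997, 0.049, 0.059, 0.012]
wrist_force: [1.1, -0.1, 0.4]
grip_width: 0.996
grip_force: 0.0
```

```bash
python3 -c "
from h import *
show()"
```

```text
{'time': 6.05, 'qpos': [0.391, -0.372, 0.726, -0.138, 2.68, 1.737], 'eef_pos': [0.096, 0.078, 0.915], 'wrist_force': [1.117, -0.055, 0.449]}
tool z [ 0.119 -0.017 -0.993] tool x [0.988 0.098 0.117]
```

Request:
drive_tool(
  deltas=[
    [[5,0,-5],0],
    [[10,0,-10],0],
    [[15,0,-20],0],
    [[15,0,-40],0],
    [[15,0,-60],0],
    [[15,0,-60],0],
  ],
)

```text
time: 6.65
eef_pos: [0.2013, 0.0947, 0.9569]
orientation: [0.995, 0.049, 0.081, 0.009]
wrist_force: [0.2, 0.5, 0.7]
grip_width: 1.003
grip_force: 0.0
```

```bash
python3 -c "
from h import *
show()"
```

```text
{'time': 6.65, 'qpos': [0.268, -0.11, 0.414, -0.121, 2.68, 1.629], 'eef_pos': [0.201, 0.095, 0.957], 'wrist_force': [0.186, 0.471, 0.729]}
tool z [ 0.162 -0.011 -0.987] tool x [0.982 0.098 0.16 ]
```

Request:
drive_tool(
  deltas=[
    [[0,0,-30],0],
    [[0,0,-60],0],
    [[0,0,-60],0],
  ],
)

```text
time: 6.95
eef_pos: [0.1917, 0.0959, 0.9684]
orientation: [0.994, 0.049, 0.102, 0.007]
wrist_force: [0.2, 0.6, 0.0]
grip_width: 0.998
grip_force: 0.0
```

```bash
python3 -c "
from h import *
show()"
```

```text
{'time': 6.95, 'qpos': [0.301, -0.099, 0.362, -0.145, 2.68, 1.637], 'eef_pos': [0.192, 0.096, 0.968], 'wrist_force': [0.246, 0.594, 0.009]}
tool z [ 0.203 -0.004 -0.979] tool x [0.974 0.099 0.202]
```

Each short call adds about 2.4°. It is at 11.7° now, and I want about 22°.

Request:
drive_tool(
  deltas=[
    [[0,1,-30],0],
    [[0,2,-60],0],
    [[0,2,-60],0],
  ],
)

```text
time: 7.25
eef_pos: [0.1796, 0.0927, 0.9774]
orientation: [0.992, 0.049, 0.12, 0.006]
wrist_force: [0.3, 0.1, -0.4]
grip_width: 1.002
grip_force: 0.0
```

Request:
drive_tool(
  deltas=[
    [[0,1,-30],0],
    [[0,2,-60],0],
    [[0,2,-60],0],
  ],
)

```text
time: 7.55
eef_pos: [0.1626, 0.0895, 0.9856]
orientation: [0.989, 0.049, 0.138, 0.005]
wrist_force: [-0.0, -0.5, -0.1]
grip_width: 1.001
grip_force: 0.0
```

Request:
drive_tool(
  deltas=[
    [[0,1,-30],0],
    [[0,2,-60],0],
    [[0,2,-60],0],
  ],
)

```text
time: 7.85
eef_pos: [0.1417, 0.0866, 0.9931]
orientation: [0.987, 0.049, 0.156, 0.003]
wrist_force: [0.5, -0.6, 0.0]
grip_width: 0.999
grip_force: 0.0
```

Request:
drive_tool(
  deltas=[
    [[0,1,-30],0],
    [[0,2,-60],0],
    [[0,2,-60],0],
  ],
)

```text
time: 8.15
eef_pos: [0.1183, 0.083, 0.9999]
orientation: [0.984, 0.05, 0.174, 0.001]
wrist_force: [-0.1, -0.0, 0.3]
grip_width: 1.001
grip_force: 0.0
```

```bash
python3 -c "
from h import *
show()"
```

```text
{'time': 8.15, 'qpos': [0.615, -0.132, 0.259, -0.429, 2.68, 1.668], 'eef_pos': [0.118, 0.083, 1.0], 'wrist_force': [-0.076, -0.004, 0.286]}
tool z [ 0.342  0.015 -0.94 ] tool x [0.935 0.098 0.342]
```

Request:
drive_tool(
  deltas=[
    [[0,1,-30],0],
    [[0,2,-60],0],
    [[0,2,-60],0],
  ],
  hand=7.0,
)

```text
time: 8.45
eef_pos: [0.0966, 0.0763, 1.0067]
orientation: [0.98, 0.051, 0.192, -0.002]
wrist_force: [-0.5, -0.4, 1.3]
grip_width: 0.803
grip_force: 0.0
```

Request:
drive_tool(
  deltas=[
    [[0,1,-30],0],
    [[0,2,-60],0],
    [[0,2,-60],0],
  ],
)

```text
time: 8.75
eef_pos: [0.0834, 0.0697, 1.0161]
orientation: [0.976, 0.052, 0.213, -0.006]
wrist_force: [-0.2, -0.1, -0.2]
grip_width: 0.74
grip_force: 0.0
```

```bash
cat >> h.py <<'E'
def delta(p):
    s,R=show(); print("tool y",np.round(R[:,1],3))
    for q in p: print(q, np.round(100*R.T@(np.array(q)-s["eef_pos"]),1))
E
python3 -c "
from h import *
delta([(.2,.04,.85),(.34,-.08,.5),(.41,-.127,.3),(.445,-.131,.1),(.445,-.131,.05),(.445,-.131,.02)])"
```

```text
{'time': 8.75, 'qpos': [1.269, -0.094, 0.169, -1.045, 2.68, 1.703], 'eef_pos': [0.083, 0.07, 1.016], 'wrist_force': [-0.167, -0.062, -0.2]}
tool z [ 0.414  0.034 -0.91 ] tool x [0.904 0.099 0.415]
tool y [ 0.104 -0.995  0.01 ]
(0.2, 0.04, 0.85) [ 3.4  4.  19.8]
(0.34, -0.08, 0.5) [ 0.3 17.  57.1]
(0.41, -0.127, 0.3) [-2.2 22.3 78. ]
(0.445, -0.131, 0.1) [-7.3 22.8 97.6]
(0.445, -0.131, 0.05) [ -9.4  22.8 102.2]
(0.445, -0.131, 0.02) [-10.7  22.7 104.9]
```

Tilt is now 24.5° with the hand leaning back and tool y level. I go down behind the crate.

Request:
drive_tool(
  deltas=[
    [[1.7,2,5],0],
    [[3.4,4,10],0],
    [[3.4,4,15],0],
    [[3.4,4,20],0],
    [[3,6,25],0],
    [[2.5,8,29.5],0],
    [[2,10,34],0],
    [[1.5,12,38.5],0],
    [[1,14,43],0],
    [[0.5,16,47.5],0],
    [[0.3,17,52],0],
    [[0,18,57],0],
    [[-0.5,20,61],0],
    [[-1,21,65.5],0],
    [[-1.5,22,70],0],
    [[-2,22.3,74.5],0],
    [[-2.2,22.3,78],0],
    [[-2.2,22.3,78],0],
    [[-2.2,22.3,78],0],
    [[-2.2,22.3,78],0],
  ],
)

```text
time: 10.75
eef_pos: [0.3086, -0.0644, 0.5391]
orientation: [0.976, 0.05, 0.212, -0.006]
wrist_force: [0.1, 0.3, 0.3]
grip_width: 0.736
grip_force: 0.0
```

```bash
python3 -c "
from h import *
delta([(.41,-.13,.2),(.435,-.131,.1),(.44,-.131,.05),(.44,-.131,.015)])"
```

```text
{'time': 10.75, 'qpos': [-0.645, -0.872, 1.881, 0.286, 1.796, 0.935], 'eef_pos': [0.309, -0.064, 0.539], 'wrist_force': [0.131, 0.281, 0.257]}
tool z [ 0.413  0.034 -0.91 ] tool x [0.905 0.096 0.414]
tool y [ 0.101 -0.995  0.009]
(0.41, -0.13, 0.2) [-5.5  7.3 34.8]
(0.435, -0.131, 0.1) [-7.4  7.5 45. ]
(0.44, -0.131, 0.05) [-9.   7.5 49.7]
(0.44, -0.131, 0.015) [-10.4   7.5  52.9]
```

Request:
drive_tool(
  deltas=[
    [[-0.7,1,4.5],0],
    [[-1.4,2,9],0],
    [[-2.1,3,13.5],0],
    [[-2.8,4,18],0],
    [[-3.5,5,22.5],0],
    [[-4.2,6,27],0],
    [[-5,7,31],0],
    [[-5.5,7.3,34.8],0],
    [[-6,7.4,38],0],
    [[-6.7,7.5,41.5],0],
    [[-7.4,7.5,45],0],
    [[-7.4,7.5,45],0],
    [[-7.4,7.5,45],0],
  ],
)

```text
time: 12.05
eef_pos: [0.4341, -0.1306, 0.1024]
orientation: [0.976, 0.05, 0.211, -0.007]
wrist_force: [0.5, -0.1, 1.1]
grip_width: 0.739
grip_force: 0.0
```

```bash
python3 - <<'E'
from h import *
delta([(.440,-.131,.05),(.440,-.131,.012)])
im,d,W=cloud("top"); cv2.imwrite("pics/t2.png",im)
E
```

```text
{'time': 12.05, 'qpos': [-0.578, -0.514, 2.432, 0.328, 0.906, 0.728], 'eef_pos': [0.434, -0.131, 0.102], 'wrist_force': [0.468, -0.073, 1.078]}
tool z [ 0.412  0.034 -0.911] tool x [0.906 0.095 0.413]
tool y [ 0.101 -0.995  0.008]
(0.44, -0.131, 0.05) [-1.6  0.1  5. ]
(0.44, -0.131, 0.012) [-3.2  0.   8.5]
```

View pics/t2.png

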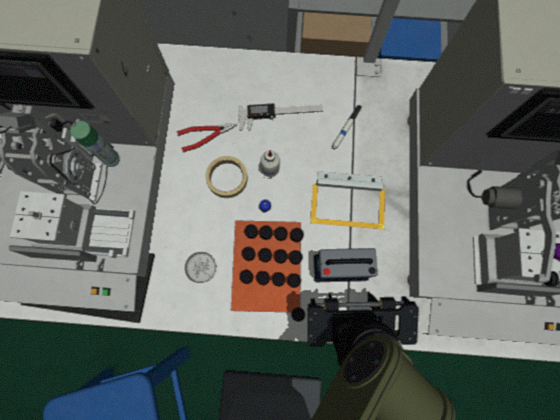

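The hand is squarely behind the crate at px (310–418, 295–340), clear of the machine and the lone rotor. I lower it and make contact.

Request:
drive_tool(
  deltas=[
    [[-0.8,0,2.5],0],
    [[-1.6,0,5],0],
    [[-2.4,0,6.8],0],
    [[-3.0,0,8.0],0],
    [[-3.2,0,8.5],0],
    [[-3.2,0,8.5],0],
  ],
)

```text
time: 12.7
eef_pos: [0.442, -0.1323, 0.0142]
orientation: [0.976, 0.05, 0.213, -0.005]
wrist_force: [0.0, 0.8, -0.2]
grip_width: 0.735
grip_force: 0.0
```

```bash
python3 - <<'E'
from h import *
delta([(.455,-.131,.012),(.470,-.131,.012),(.480,-.132,.012)])
E
```

```text
{'time': 12.7, 'qpos': [-0.569, -0.32, 2.473, 0.411, 0.679, 0.617], 'eef_pos': [0.442, -0.132, 0.014], 'wrist_force': [0.044, 0.789, -0.201]}
tool z [ 0.416  0.032 -0.909] tool x [0.904 0.096 0.417]
tool y [ 0.1   -0.995  0.011]
(0.455, -0.131, 0.012) [ 1.1 -0.   0.7]
(0.47, -0.131, 0.012) [2.5 0.1 1.4]
(0.48, -0.132, 0.012) [3.3 0.3 1.8]
```

Request:
drive_tool(
  deltas=[
    [[0.9,0.1,0.4],0],
    [[1.6,0.15,0.7],0],
    [[2.1,0.2,0.95],0],
    [[2.6,0.25,1.2],0],
    [[3.0,0.3,1.35],0],
    [[3.4,0.4,1.55],0],
    [[3.4,0.4,1.55],0],
  ],
)

```text
time: 13.4
eef_pos: [0.4786, -0.1315, 0.0132]
orientation: [0.976, 0.052, 0.211, -0.007]
wrist_force: [-12.3, 1.3, 8.9]
grip_width: 0.734
grip_force: 6.1
```

```bash
cat >> h.py <<'E'
def rect(P):
    r=cv2.minAreaRect((P*1000).astype(np.float32)); return np.round(cv2.boxPoints(r),0).tolist(), np.round(r[0]).tolist(), np.round(r[1]).tolist(), round(r[2],2)
def crate(name,x0):
    im,d,W=cloud(name); X,Y,Z=W[...,0],W[...,1],W[...,2]
    reg=(X>x0-.05)&(X<x0+.06)&(Y<-.045)&(Y>-.24)
    for a,b in((.1,.112),(.12,.14)):
        m=reg&(Z>a)&(Z<b); 
        if m.sum()>9: print(name,a,m.sum(),rect(W[m][:,:2]))
    m=reg&(Z>.1)&(Z<.112); A=np.c_[W[m][:,:2],np.ones(m.sum())]; print("lid slope",np.linalg.lstsq(A,W[m][:,2],rcond=None)[0].round(3))
    return im
E
python3 - <<'E'
from h import *
delta([])
crate("side",.515); cv2.imwrite("pics/s3.png",crate("top",.515))
E
```

```text
{'time': 13.4, 'qpos': [-0.516, -0.215, 2.396, 0.399, 0.642, 0.666], 'eef_pos': [0.479, -0.131, 0.013], 'wrist_force': [-12.28, 1.251, 8.93]}
tool z [ 0.411  0.035 -0.911] tool x [0.906 0.098 0.413]
tool y [ 0.104 -0.995  0.009]
side 0.1 984 ([[462.0, -49.0], [467.0, -212.0], [554.0, -209.0], [549.0, -46.0]], [508.0, -129.0], [87.0, 164.0], 1.84)
side 0.12 359 ([[453.0, -214.0], [497.0, -234.0], [558.0, -99.0], [513.0, -79.0]], [505.0, -157.0], [147.0, 49.0], 65.91)
lid slope [-0.03  -0.007  0.122]
top 0.1 1432 ([[462.0, -50.0], [468.0, -211.0], [550.0, -209.0], [544.0, -47.0]], [506.0, -129.0], [82.0, 161.0], 2.04)
top 0.12 314 ([[448.0, -212.0], [494.0, -234.0], [556.0, -101.0], [511.0, -80.0]], [502.0, -157.0], [147.0, 50.0], 64.82)
lid slope [-0.004 -0.005  0.109]
```

Contact is made: about 12 N horizontal, crate upright. I push on with a gradual clockwise turn.

Request:
drive_tool(
  deltas=[
    [[0.4,0.1,0.2],0],
    [[1.0,0.2,0.45],0.4],
    [[1.7,0.3,0.75],0.8],
    [[2.4,0.45,1.05],1.2],
    [[3.1,0.57,1.4],1.6],
    [[3.8,0.7,1.7],2.0],
    [[4.5,0.82,2.0],2.4],
    [[5.2,0.95,2.3],2.8],
    [[5.9,1.08,2.6],3.2],
    [[6.6,1.2,2.9],3.6],
    [[7.2,1.32,3.2],4.0],
    [[7.8,1.43,3.45],4.4],
    [[8.4,1.54,3.7],4.8],
    [[8.8,1.61,3.85],5.0],
    [[9.0,1.65,3.95],5.2],
    [[9.0,1.65,3.95],5.2],
  ],
)

```text
time: 15.1
eef_pos: [0.5762, -0.1369, 0.0123]
orientation: [0.978, 0.007, 0.209, -0.017]
wrist_force: [-6.0, 1.3, -1.0]
grip_width: 0.736
grip_force: 3.4
```

```bash
python3 - <<'E'
from h import *
s,R=show(); print(R[:,1])
for n in("top","side"):
    im,d,W=cloud(n); X,Y,Z=W[...,0],W[...,1],W[...,2]; x0=s["eef_pos"][0]+.039
    m=(X>x0-.012)&(X<x0+.02)&(abs(Y+.138)<.06)&(Z>.12)&(Z<.14); print(m.sum(),rect(W[m][:,:2]))
    m=(X>x0-.005)&(X<x0+.045)&(abs(Y+.138)<.075)&(Z>.1)&(Z<.113); print(m.sum(),rect(W[m][:,:2]), np.polyfit(W[m][:,0],W[m][:,2],1))
    cv2.imwrite(f"pics/{n}4.png",im[100:350,120:450])
E
```

```text
{'time': 15.1, 'qpos': [-0.424, 0.017, 2.186, 0.365, 0.597, 0.864], 'eef_pos': [0.576, -0.137, 0.012], 'wrist_force': [-5.978, 1.328, -1.035]}
tool z [ 0.408  0.036 -0.912] tool x [0.913 0.007 0.408]
[ 0.02106412 -0.99932292 -0.03016639]
228 ([[609.0, -90.0], [611.0, -177.0], [621.0, -176.0], [619.0, -90.0]], [615.0, -133.0], [10.0, 87.0], 1.34)
588 ([[609.0, -77.0], [610.0, -187.0], [645.0, -187.0], [644.0, -77.0]], [627.0, -132.0], [34.0, 110.0], 0.57) [-0.02360314  0.12249109]
291 ([[610.0, -91.0], [613.0, -178.0], [624.0, -177.0], [621.0, -90.0]], [617.0, -134.0], [11.0, 87.0], 1.61)
846 ([[609.0, -78.0], [611.0, -190.0], [648.0, -189.0], [645.0, -77.0]], [628.0, -134.0], [37.0, 111.0], 1.31) [-0.1362484  0.1933452]
```

View pics/side4.png

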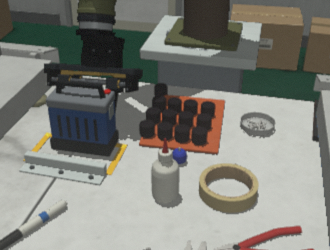

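The side view shows the crate upright (crop px 85,115), entering the bay between the tapes. It has 40 mm to go, 7 mm right and 2° clockwise.

Request:
drive_tool(
  deltas=[
    [[0.4,0.1,0.15],0.3],
    [[0.9,0.2,0.35],0.7],
    [[1.5,0.35,0.6],1.1],
    [[2.1,0.5,0.85],1.5],
    [[2.6,0.6,1.1],1.9],
    [[3.0,0.7,1.25],2.2],
    [[3.3,0.78,1.4],2.2],
    [[3.5,0.8,1.5],2.2],
    [[3.6,0.8,1.55],2.2],
    [[3.6,0.8,1.55],2.2],
  ],
)

```text
time: 16.2
eef_pos: [0.6151, -0.144, 0.0124]
orientation: [0.978, -0.012, 0.208, -0.021]
wrist_force: [-8.1, 1.2, -0.7]
grip_width: 0.738
grip_force: 4.0
```

```bash
cat > m.py <<'E'
from h import *
s,R=show()
for n in("top","side"):
    im,d,W=cloud(n); X,Y,Z=W[...,0],W[...,1],W[...,2]; x0=.655
    m=(X>x0-.016)&(X<x0+.016)&(abs(Y+.138)<.06)&(Z>.12)&(Z<.14); print(m.sum(),rect(W[m][:,:2]))
    m=(X>x0-.002)&(X<x0+.045)&(abs(Y+.138)<.075)&(Z>.1)&(Z<.113); print(m.sum(),rect(W[m][:,:2]))
E
python3 m.py
```

```text
{'time': 16.2, 'qpos': [-0.405, 0.101, 2.097, 0.352, 0.597, 0.932], 'eef_pos': [0.615, -0.144, 0.012], 'wrist_force': [-8.072, 1.155, -0.713]}
tool z [ 0.407  0.036 -0.913] tool x [ 0.913 -0.031  0.406]
225 ([[647.0, -185.0], [658.0, -185.0], [660.0, -98.0], [649.0, -98.0]], [654.0, -141.0], [87.0, 11.0], 88.59)
474 ([[653.0, -86.0], [653.0, -197.0], [682.0, -197.0], [682.0, -86.0]], [668.0, -142.0], [29.0, 111.0], 0.02)
312 ([[651.0, -186.0], [660.0, -186.0], [662.0, -98.0], [653.0, -98.0]], [656.0, -142.0], [88.0, 9.0], 88.6)
863 ([[652.0, -197.0], [684.0, -198.0], [685.0, -87.0], [653.0, -86.0]], [669.0, -142.0], [111.0, 32.0], 89.33)
```

Almost there. I press gently against the rail.

Request:
drive_tool(
  deltas=[
    [[0.09,0,0.04],0],
    [[0.18,0,0.08],0],
    [[0.27,0,0.12],0],
    [[0.27,0,0.12],0],
  ],
)

```text
time: 16.7
eef_pos: [0.617, -0.144, 0.0122]
orientation: [0.978, -0.011, 0.207, -0.021]
wrist_force: [-14.3, 0.6, 4.9]
grip_width: 0.737
grip_force: 7.3
```

Request:
drive_tool(
  deltas=[
    [[0.09,0,0.04],0],
    [[0.18,0,0.08],0],
    [[0.27,0,0.12],0],
    [[0.27,0,0.12],0],
  ],
)

```text
time: 17.1
eef_pos: [0.6176, -0.144, 0.012]
orientation: [0.979, -0.01, 0.204, -0.022]
wrist_force: [-32.2, -0.6, 17.9]
grip_width: 0.738
grip_force: 16.0
```

```bash
python3 m.py
```

```text
{'time': 17.1, 'qpos': [-0.403, 0.109, 2.087, 0.345, 0.605, 0.938], 'eef_pos': [0.618, -0.144, 0.012], 'wrist_force': [-32.25, -0.605, 17.859]}
tool z [ 0.4    0.038 -0.916] tool x [ 0.916 -0.029  0.399]
226 ([[650.0, -185.0], [660.0, -185.0], [661.0, -98.0], [651.0, -98.0]], [655.0, -142.0], [87.0, 10.0], 89.37)
502 ([[653.0, -197.0], [684.0, -197.0], [684.0, -86.0], [653.0, -86.0]], [669.0, -142.0], [111.0, 31.0], 89.98)
315 ([[651.0, -185.0], [663.0, -185.0], [664.0, -99.0], [652.0, -99.0]], [658.0, -142.0], [86.0, 11.0], 89.36)
907 ([[653.0, -198.0], [686.0, -198.0], [687.0, -86.0], [653.0, -86.0]], [670.0, -142.0], [112.0, 33.0], 89.71)
```

It is flush: the force rose sharply with almost no motion, and its yaw matches the rail. I back off gently.

Request:
drive_tool(
  deltas=[
    [[-0.2,0,-0.09],0],
    [[-0.45,0,-0.2],0],
    [[-0.9,0,-0.4],0],
    [[-1.8,0,-0.8],0],
    [[-3.2,0,-1.4],0],
    [[-5,0,-2.2],0],
    [[-7,0,-3.0],0],
    [[-7.5,0,-5.0],0],
    [[-7.5,0,-8.5],0],
    [[-7,0,-12],0],
    [[-6,0,-16],0],
    [[-5.5,0,-20],0],
    [[-5.5,0,-20],0],
  ],
)

```text
time: 18.5
eef_pos: [0.4937, -0.1528, 0.1833]
orientation: [0.976, -0.012, 0.218, -0.016]
wrist_force: [0.8, -0.4, 0.6]
grip_width: 0.737
grip_force: 0.0
```

```bash
cat >> m.py <<'E'
    ra=(Z>.018)&(Z<.027)&(X>.675)&(X<.76)&(Y<-.03)&(Y>-.26); print("rail",rect(W[ra][:,:2]))
    cv2.imwrite(f"pics/{n}5.png",im)
cv2.imwrite("pics/fin.png",np.hstack([cv2.imread("pics/top5.png")[130:350,150:450],cv2.imread("pics/side5.png")[130:350,100:400]]))
E
python3 m.py
```

```text
{'time': 18.5, 'qpos': [-0.543, -0.424, 2.237, 0.296, 0.979, 0.931], 'eef_pos': [0.494, -0.153, 0.183], 'wrist_force': [0.794, -0.387, 0.647]}
tool z [ 0.426  0.025 -0.904] tool x [ 0.905 -0.031  0.425]
226 ([[649.0, -184.0], [660.0, -185.0], [661.0, -98.0], [651.0, -98.0]], [655.0, -141.0], [87.0, 10.0], 89.07)
507 ([[653.0, -198.0], [684.0, -198.0], [684.0, -86.0], [653.0, -86.0]], [668.0, -142.0], [111.0, 31.0], 90.0)
rail ([[676.0, -86.0], [698.0, -94.0], [706.0, -69.0], [684.0, -62.0]], [691.0, -78.0], [26.0, 23.0], 71.88)
317 ([[652.0, -185.0], [662.0, -186.0], [665.0, -98.0], [654.0, -98.0]], [658.0, -142.0], [87.0, 11.0], 88.58)
905 ([[652.0, -197.0], [686.0, -197.0], [687.0, -87.0], [653.0, -86.0]], [669.0, -142.0], [111.0, 33.0], 89.53)
rail ([[675.0, -215.0], [702.0, -216.0], [703.0, -66.0], [676.0, -66.0]], [689.0, -141.0], [150.0, 27.0], 89.61)
```

View pics/fin.png

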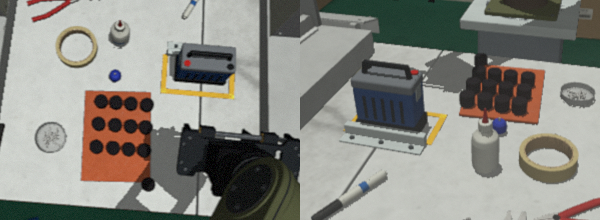

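The crate stands upright against the rail between the tapes (left panel px 200,63; right panel 390,95). The bystanders are where they were and the hand is clear, so I hand in.

```bash
python3 -c "
from cell import arm
print(arm.hand_in())"
```

```text
the job is handed in; nothing more can be done
None
```

The crate was pushed low into its bay and stands upright between the tape lines, square to and flush against the rail, with the bystanders left where they were; the job is handed in, about 18.6 s on the robot clock.

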